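Make up the terrace tray and the tea box

ROBOT

A 7-joint arm with a two-finger parallel gripper is mounted at the origin on the work surface. World frame = base frame: x ahead of the robot, y to its left, z up, the work surface at z = 0. Lengths are in mm, angles in rad, forces in N, time in s.
With the tool pointing down it reaches from about 400 to 900 mm from the base axis. Payload 5.6 kg.
Tool frame: the origin (TCP) lies midway between the tips of the shut fingers; the grasp point (between the pads) lies 19 mm behind it; z points along the fingers, y is the line along which they close (so a half turn about z gives the same grasp; the last joint's range is limited). The gripper opens to 92 mm and grips with 3 to 60 N. Pads are 20 mm wide; open, the fingers measure 128 mm over their backs; the gripper's body (75 mm by 189 mm) begins 69 mm behind the grasp point.
Start: joints at [-1.222, 0.468, -0.012, 1.603, 0.006, 1.071, -0.056], TCP at [248.245, 600.736, 214.592] pointing down, gripper open.
Joint ranges: [-2.53, 2.53], [-0.31, 2.02], [-1.57, 1.55], [0.28, 2.44], [-1.29, 4.43], [0.15, 1.84], [-2.92, 2.92]. Speed limits (rad/s): [2.57, 2.57, 3.14, 3.14, 3.14, 3.14, 3.14].

INTERFACE

Orientations are given as a rotation vector (axis times angle).
In Python, from cell import robot, grip, kin, viewer gives the robot as it stands. Calls block until the motion is done:
- robot.movep(position, orientation): joint-space move of the TCP to a pose.
- robot.servo_line(position, feed=150, rotation=None): straight line of the TCP; rotation=None keeps the orientation; feed is the mean speed in mm/s.
- robot.goto_joints(angles): joint-space move.
- grip(opening, newtons=None): opening from 0.0 (shut) to 1.0 (fully open); newtons is the grip in N (None keeps the last); returns when the fingers have stopped.
- robot.hold(seconds).
- kin.ik(position, orientation): joint angles nearest the present ones, or None.
- robot.observe(): the state.
- viewer.read_camera(name): name is "side" or "top" or "wrist"; returns the picture (480x640x3 uint8, red, green, blue); there is no depth.
- viewer.camera_info(name): a dict with "camera_matrix" (3x3 intrinsics, pixels), "R" (3x3) and "t" (3): a world point X has camera coordinates R X + t. Camera axes: x right, y down, z forward; pixel columns grow to the right and rows downward; lengths in mm; the calibration is good to about 2 mm. A picture is of the moment at which its call begins: read the wrist's pose just before it. camera_info takes no time and is no camera call; for the wrist camera it gives the pose at the moment of the call.
A pose or a line that the arm cannot do raises robot.IKError and nothing moves.
- robot.job_done(): hands the job in; it is judged then, once.
Trained networks look in the newest picture that a camera, given by its name, has taken for a name from the list of things; names that differ only in an ending like _2 or _b are one class to them, and where a whole thing is asked for, a point or a joint stands for the part that bears it (a point fixed in the world has none). Each returns a list of dicts, best first, with "confidence" (0 to 1); they miss things now and then, are a little off and sometimes report something else, mostly with a low value. They report only what shows in the picture. A call takes as long as a camera call.
- viewer.silhouettes(name, camera): "mask" (480x640 bool, what is visible of it).
- viewer.pinpoint(name, camera): "at" ([x, y, z] in mm, in the coordinates of the camera as it stood for that picture, good to about 4 mm: a listed point, or the origin of a listed thing).
The state is a dict: "t": time; "joints": joint angles; "joint_velocities": joint speeds; "joint_torque": joint torques, N m; "tcp_pos": TCP position; "tcp_rot": TCP orientation; "contact_force": force on the tool from outside, world axes, zero at the start; "wrist_torque": the same for the moment, N m; "grip_width": opening from 0.0 (shut) to 1.0 (fully open); "grip_force": force on a finger pad.
Only numpy, scipy, OpenCV 4.12 (cv2) and the standard library are available. Lean on these libraries where they do the work, as an engineer would, in place of code of your own. Each camera call takes 0.05 s, during which the arm holds its last target. There are 200 camera calls.

TASK

Make up this evening's two kits from the things standing on the counter. On the three-cell wooden tray for the terrace, the pepper mill stands in the middle cell, with the harissa dish and the low salt pot in the two end cells, one each, whichever way round; in the open clip box, the square tea caddy goes in the larger compartment and the tall sugar shaker in the smaller. Stand each upright on the floor of its compartment, set it down rather than dropping it, and leave the brass mortar, the egg cup and the pastry ring where they are.

Things in the scene. Friction and masses are not known exactly. Their poses are not given: they have to be found in the camera images.
- tray: Shallow wooden tray, fixed, three equal cells in a row along its x axis; 252 x 96 mm outside, 18 mm high. Origin: centre of underside, z up. Cell floor 6 mm above the origin; walls and dividers 12 mm above the floor. Each cell 76 mm (x) by 80 mm (y); centres at x = -80, 0, +80 mm, y = 0. Outer walls 8 mm, dividers 4 mm thick.
- lunchbox: Shallow white plastic clip box, lid off, fixed, one divider across its x axis; 148 x 86 mm outside, 34 mm high. Origin: centre of underside, z up. Inner floor 4 mm above the origin, walls and divider 30 mm above the floor. Larger compartment 80 (x) by 80 mm, centre x = -31 mm; smaller 58 (x) by 80 mm, centre x = +42 mm; both y = 0. Walls 3 mm, divider 4 mm.
- mill: Turned dark-wood pepper mill, round, standing upright, 94 mm high with its small steel button: foot 48 mm wide up to 18 mm, waist 30 mm at 30 mm, then a straight-sided head 40 mm wide from 44 to 86 mm. About 140 g. Origin: centre of the underside, z up.
- harissa_dish: Empty white ceramic harissa dish, open, round and nearly straight-sided, 56 mm across, 40 mm high, wall 4 mm; foot 52 mm. About 150 g. Origin: centre of the underside, z up.
- salt_pot: Low round salt pot of bare terracotta with a flat cork top: body 50 mm across up to 38 mm, cork 47 mm across up to 45 mm. About 160 g. Origin: centre of the underside, z up.
- sugar_shaker: Tall slim steel sugar shaker, round, 36 mm across, 90 mm high, straight up to 82 mm, then a bevelled pierced top. About 120 g. Origin: centre of the underside, z up.
- tea_caddy: Square aluminium tea caddy, 52 x 52 mm, 75 mm high, with a dark round disc (40 mm) on its top. About 140 g. Origin: centre of the underside, z up, x and y square to its faces.
- mortar: Small brass mortar, open and round, 60 mm across at the rim, 58 mm high. Belongs to neither kit. Origin: centre of the underside.
- egg_cup: White ceramic egg cup on a stem, 48 mm across at the rim, 58 mm high. Belongs to neither kit. Origin: centre of the underside.
- pastry_ring: Thin steel pastry ring lying flat, 68 mm across outside, 62 mm inside, 30 mm high. Belongs to neither kit. Origin: centre of the underside.

How it is judged (in metres and radians):
At the end, for the whole second after the job is handed in: Each of the five stands in its compartment (from the centre along/across: tray items 16/18 mm, caddy 17/18, shaker 14/24), dish and pot in different end cells, on its floor to 4 mm, upright to 0.1 rad, at rest; mortar, egg cup and ring within 25 mm of their start (x of mill in the frame of tray between -0.016 and 0.016 m and y of mill in the frame of tray between -0.018 and 0.018 m and ((x of harissa_dish in the frame of tray between -0.096 and -0.064 m and y of harissa_dish in the frame of tray between -0.018 and 0.018 m) or (x of harissa_dish in the frame of tray between 0.064 and 0.096 m and y of harissa_dish in the frame of tray between -0.018 and 0.018 m)) and ((x of salt_pot in the frame of tray between -0.096 and -0.064 m and y of salt_pot in the frame of tray between -0.018 and 0.018 m) or (x of salt_pot in the frame of tray between 0.064 and 0.096 m and y of salt_pot in the frame of tray between -0.018 and 0.018 m)) and x of tea_caddy in the frame of lunchbox between -0.048 and -0.014 m and y of tea_caddy in the frame of lunchbox between -0.018 and 0.018 m and x of sugar_shaker in the frame of lunchbox between 0.028 and 0.056 m and y of sugar_shaker in the frame of lunchbox between -0.024 and 0.024 m and z of mill in the frame of tray between 0.002 and 0.01 m and angle between each of mill, harissa_dish, salt_pot, sugar_shaker, tea_caddy's own z axis and vertical below 0.1 rad and linear speed of each of mill, harissa_dish, salt_pot, sugar_shaker, tea_caddy below 0.02 m/s and z of harissa_dish in the frame of tray between 0.002 and 0.01 m and z of salt_pot in the frame of tray between 0.002 and 0.01 m and z of sugar_shaker in the frame of lunchbox between 0 and 0.008 m and z of tea_caddy in the frame of lunchbox between 0 and 0.008 m and distance of each of mortar, egg_cup, pastry_ring from where it was at the start of the episode below 0.025 m); the robot touches nothing.
It fails at once if the mortar, egg cup or pastry ring is pushed more than 25 mm or tipped over (distance of any of mortar, egg_cup, pastry_ring from where it was at the start of the episode above 0.025 m or angle between any of mortar, egg_cup, pastry_ring's own z axis and vertical above 0.5 rad).
It fails at once if one of the five things is dropped (moves faster than 0.8 m/s with no finger on it: a fall of about 33 mm) ((linear speed of mill above 0.8 m/s and contact force between the fingers and mill below 0.05 N) or (linear speed of harissa_dish above 0.8 m/s and contact force between the fingers and harissa_dish below 0.05 N) or (linear speed of salt_pot above 0.8 m/s and contact force between the fingers and salt_pot below 0.05 N) or (linear speed of sugar_shaker above 0.8 m/s and contact force between the fingers and sugar_shaker below 0.05 N) or (linear speed of tea_caddy above 0.8 m/s and contact force between the fingers and tea_caddy below 0.05 N)).
It also fails if it takes over 128 s, if anything falls off the work surface, if the arm or the gripper's body presses on something with over 40 N, if the wrist force passes 120 N, or if a joint passes its speed limit or range.

## Working session

There is one attempt and no reset: what is moved stays moved. The work goes in short steps, each a Python script; the robot and the scene stay as the last script left them, time stands still between calls to the robot, and variables do not carry over. Pictures are saved under pics/ and viewed, at most 14 in all, crops included, and the job is handed in when it is done.

```bash
ls; mkdir -p pics
cat > h.py <<'E'
import numpy as np, cv2
from cell import robot, grip, kin, viewer
def save(c,n):
    im=viewer.read_camera(c); cv2.imwrite(f'pics/{n}.png',im[:,:,::-1]); return im
def w(c,p):
    i=viewer.camera_info(c); return np.array(i['R']).T@(np.array(p)-np.array(i['t']))
E
python3 - <<'E'
from h import *
for c in('top','side'):
    save(c,c+'0')
    for n in 'tray lunchbox mill harissa_dish salt_pot sugar_shaker tea_caddy mortar egg_cup pastry_ring'.split():
        print(c,n,[(w(c,d['at']).round(0).tolist(),round(d['confidence'],2)) for d in viewer.pinpoint(n,c)[:3]])
o=robot.observe();print(o['t'],o['tcp_rot'],o['tcp_pos'])
E
```

```text
pics
top tray [([530.0, 293.0, -2.0], 0.96)]
top lunchbox [([545.0, -298.0, -3.0], 0.9)]
top mill [([570.0, -135.0, 1.0], 0.77)]
top harissa_dish [([558.0, 141.0, 3.0], 0.64)]
top salt_pot [([442.0, 1.0, -3.0], 0.59)]
top sugar_shaker [([696.0, -4.0, 2.0], 0.64), ([559.0, 141.0, 3.0], 0.41)]
top tea_caddy [([689.0, -120.0, 4.0], 0.16)]
top mortar [([446.0, 131.0, -4.0], 0.7), ([554.0, 141.0, 1.0], 0.25)]
top egg_cup [([686.0, -123.0, 1.0], 0.88)]
top pastry_ring []
side tray [([533.0, 291.0, -2.0], 0.95)]
side lunchbox [([543.0, -306.0, -2.0], 0.63)]
side mill [([574.0, -140.0, -3.0], 0.95)]
side harissa_dish [([554.0, 138.0, -3.0], 0.83)]
side salt_pot [([444.0, -0.0, -4.0], 0.79)]
side sugar_shaker [([692.0, -3.0, -5.0], 0.86)]
side tea_caddy [([564.0, -7.0, -3.0], 0.68)]
side mortar [([443.0, 128.0, 0.0], 0.96)]
side egg_cup [([684.0, -125.0, -5.0], 0.83)]
side pastry_ring [([443.0, -127.0, 2.0], 0.69)]
1.1 [-6.11629947e-01 -3.08145880e+00 -2.93940453e-06] [248.20687071 600.72168319 214.57259419]
```

View pics/top0.png

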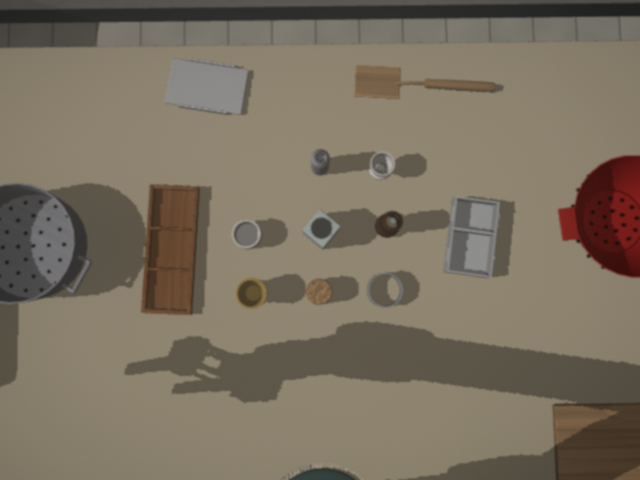

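View pics/side0.png

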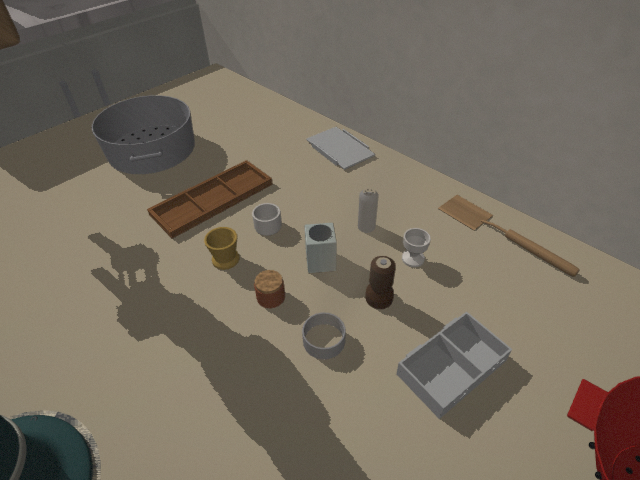

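Run:
```python
from h import *
for c in('top','side','wrist'):
    i=viewer.camera_info(c);R=np.array(i['R']);print(c,np.array(i['camera_matrix']).round(0).tolist(),(-R.T@np.array(i['t'])).round(0),R[2].round(2))
```

```text
top [[611.0, 0.0, 318.0], [0.0, 611.0, 235.0], [0.0, 0.0, 1.0]] [ 449.   10. 1209.] [ 0.09 -0.01 -1.  ]
side [[452.0, 0.0, 319.0], [0.0, 452.0, 236.0], [0.0, 0.0, 1.0]] [ 165. -410.  626.] [ 0.5   0.51 -0.7 ]
wrist [[399.0, 0.0, 321.0], [0.0, 399.0, 238.0], [0.0, 0.0, 1.0]] [184. 628. 384.] [ 0.23 -0.1  -0.97]
```

The top view shows the tray at left (145-198, 185-315) and the box at right (445-498, 197-277), with its smaller cell at the top. The caddy stands at about 45° at (321,229). The three decoys are the mortar (251,293), ring (385,289) and egg cup (382,165). The side view agrees. I'll refine the poses by fitting known shapes to the silhouettes.

```bash
cat > fit.py <<'E'
from h import *
from scipy.optimize import minimize
import json
def box(a,b,z): return np.array([[x*a/2,y*b/2,k] for x in(-1,1) for y in(-1,1) for k in(0,z)])
def rev(prof):
    t=np.linspace(0,2*np.pi,40,endpoint=False)
    return [np.vstack([np.c_[d/2*np.cos(t),d/2*np.sin(t),0*t+z] for d,z in seg]) for seg in zip(prof[:-1],prof[1:])]
M=dict(tray=[box(252,96,18)],lunchbox=[box(148,86,34)],tea_caddy=[box(52,52,75)],
 mill=rev([(48,0),(48,18),(30,30),(40,44),(40,86),(12,94)]),harissa_dish=rev([(52,0),(56,40)]),
 salt_pot=rev([(50,0),(50,38),(47,45)]),sugar_shaker=rev([(36,0),(36,82),(20,90)]))
G=dict(tray=(531,292),lunchbox=(544,-301),mill=(572,-137),harissa_dish=(556,140),salt_pot=(443,0),sugar_shaker=(694,-3),tea_caddy=(564,-6))
def render(parts,p,i):
    c,s=np.cos(p[2]),np.sin(p[2]); m=np.zeros((480,640),np.uint8)
    for P in parts:
        X=np.c_[P[:,0]*c-P[:,1]*s+p[0],P[:,0]*s+P[:,1]*c+p[1],P[:,2]]
        u=(X@np.array(i['R']).T+i['t'])@np.array(i['camera_matrix']).T; u=u[:,:2]/u[:,2:]
        cv2.fillConvexPoly(m,cv2.convexHull((u*16).round().astype(np.int32)),255,cv2.LINE_AA,4)
    return m/255.
if __name__=='__main__':
    out={};cams=('top','side');info={c:viewer.camera_info(c) for c in cams}
    for c in cams: viewer.read_camera(c)
    for n in M:
        obs=[]
        for c in cams:
            r=render(M[n],(*G[n],0),info[c])
            iou=lambda m:(m*r).sum()/(np.maximum(m,r)).sum()
            ms=sorted((d['mask']*1. for d in viewer.silhouettes(n,c)),key=iou)
            if ms and iou(ms[-1])>.3: obs.append((c,ms[-1]))
        def cost(p,o): return sum(1-(np.minimum(m,q).sum()/np.maximum(m,q).sum()) for c,m in o for q in [render(M[n],p,info[c])])
        res=[]
        for o in [[x] for x in obs]+[obs]:
            best=min((minimize(cost,(*G[n],y),args=(o,),method='Nelder-Mead',options=dict(initial_simplex=np.array([*G[n],y])+np.array([[0,0,0],[6,0,0],[0,6,0],[0,0,.2]]),xatol=.05,fatol=1e-4)) for y in ((-.1,.15) if n in('tray','lunchbox') else (.4,.8,1.2) if n=='tea_caddy' else (0,))),key=lambda r:r.fun)
            res.append(best.x); print(n,[x[0] for x in o],best.x.round(3).tolist(),round(best.fun,3))
        out[n]=res[-1].tolist()
    json.dump(out,open('poses.json','w'))
E
python3 fit.py
```

```text
tray ['top'] [531.201, 291.814, -0.058] 0.048
tray ['side'] [530.142, 288.408, -0.051] 0.048
tray ['top', 'side'] [530.926, 290.144, -0.057] 0.106
lunchbox ['top'] [545.604, -299.241, -0.141] 0.044
lunchbox ['side'] [545.604, -299.749, -0.144] 0.034
lunchbox ['top', 'side'] [545.612, -299.662, -0.142] 0.078
tea_caddy ['side'] [561.527, -6.413, 0.844] 0.085
tea_caddy ['side'] [561.527, -6.413, 0.844] 0.085
mill ['top'] [571.74, -134.994, -0.041] 0.219
mill ['side'] [570.397, -138.532, 0.135] 0.163
mill ['top', 'side'] [572.118, -136.89, -0.132] 0.397
harissa_dish ['top'] [556.71, 139.361, 0.14] 0.079
harissa_dish ['side'] [555.94, 136.145, 0.002] 0.105
harissa_dish ['top', 'side'] [556.919, 138.107, 0.238] 0.195
salt_pot ['top'] [445.363, 1.603, -0.154] 0.167
salt_pot ['side'] [443.522, -0.664, 0.111] 0.075
salt_pot ['top', 'side'] [444.085, 0.172, -0.093] 0.246
sugar_shaker ['top'] [692.038, -3.581, 0.077] 0.177
sugar_shaker ['side'] [692.9, -6.121, -0.029] 0.146
sugar_shaker ['top', 'side'] [693.469, -5.033, 0.009] 0.341
```

```bash
cat > pp.py <<'E'
from h import *
import json
P=json.load(open('poses.json'))
W=dict(mill=40,harissa_dish=56,salt_pot=50,sugar_shaker=36,tea_caddy=52)
TIP=dict(mill=46,harissa_dish=16,salt_pot=16,sugar_shaker=42,tea_caddy=38)
Z=200
def rv(phi,pos):
    c=[]
    for f in (phi,phi+np.pi):
        a=(f+np.pi/2)/2; r=np.pi*np.array([np.cos(a),np.sin(a),0]); q=kin.ik(pos,r)
        if q is not None: c.append((abs(q[6]),r))
    return min(c,key=lambda k:k[0])[1]
def cell(base,x):
    b=P[base]; return np.array([b[0]+x*np.cos(b[2]),b[1]+x*np.sin(b[2])]),b[2]+np.pi/2
def pick(n,phi=np.pi/2):
    x,y=P[n][:2]; r=rv(phi,[x,y,Z]); grip(0.95); robot.movep([x,y,Z],r)
    robot.servo_line([x,y,TIP[n]+25],200); robot.servo_line([x,y,TIP[n]],60)
    grip(0.0,20); o=robot.observe(); print(n,'width',round(o['grip_width']*92,1),'exp',W[n],'F',o['grip_force'],'t',o['t'])
    assert abs(o['grip_width']*92-W[n])<6
    robot.servo_line([x,y,Z],200)
    o=robot.observe(); print('lifted',round(o['grip_width']*92,1),o['grip_force'],np.round(o['contact_force'],1))
def place(n,base,x,floor):
    (X,Y),phi=cell(base,x); r=rv(phi,[X,Y,Z]); robot.movep([X,Y,Z],r)
    f0=robot.observe()['contact_force'][2]; z=TIP[n]+floor
    robot.servo_line([X,Y,z+12],200)
    for k in (6,3,1.5,0.5):
        robot.servo_line([X,Y,z+k],30); f=robot.observe()['contact_force'][2]-f0
        if abs(f)>4: break
    print('set at',k,'df',round(f,1)); grip((W[n]+14)/92); robot.servo_line([X,Y,z+60],120); robot.servo_line([X,Y,Z],250)
    print('t',robot.observe()['t'])
E
python3 - <<'E'
from pp import *
pick('mill'); place('mill','tray',0,6)
save('side','side1'); print([w('side',d['at']).round(0).tolist() for d in viewer.pinpoint('mill','side')[:2]])
E
```

```text
mill width 39.9 exp 40 F 19.982964039681974 t 7.15
lifted 39.5 19.98147528451227 [-0.4 -0.  -1.2]
set at 0.5 df 1.6
t 13.3083
[[528.0, 290.0, 2.0]]
```

View pics/side1.png

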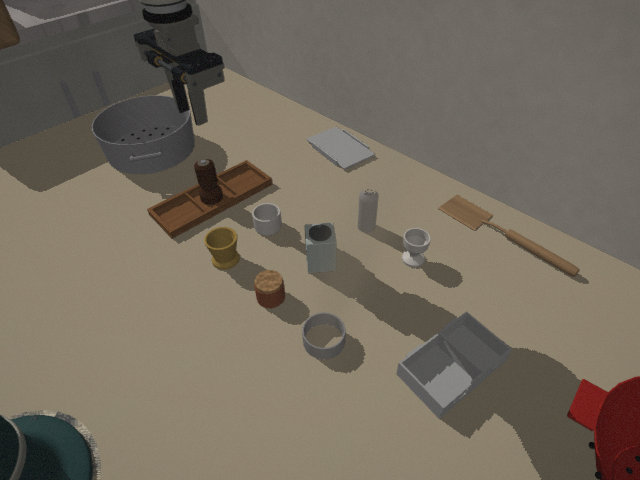

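The mill stands upright in the middle cell at about (208,185), and nothing else has moved. Next are the dish and the pot.

Run:
```python
from pp import *
pick('harissa_dish'); place('harissa_dish','tray',80,6)
pick('salt_pot'); place('salt_pot','tray',-80,6)
```

```text
harissa_dish width 56.1 exp 56 F 20.00019178725779 t 16.8083
lifted 56.5 19.999744277447462 [-0.5 -0.1 -1.2]
set at 0.5 df -0.4
t 22.3083
salt_pot width 49.5 exp 50 F 20.000186562538147 t 27.0917
lifted 49.8 19.99980479478836 [ 0.1  0.5 -1.5]
set at 0.5 df -0.3
t 33.975
```

Run:
```python
from pp import *
pick('tea_caddy',P['tea_caddy'][2]); place('tea_caddy','lunchbox',-31,4)
pick('sugar_shaker'); place('sugar_shaker','lunchbox',42,4)
robot.movep([500,0,350],rv(np.pi/2,[500,0,350]))
save('side','side2')
for n,b in dict(mill='tray',harissa_dish='tray',salt_pot='tray',sugar_shaker='lunchbox',tea_caddy='lunchbox').items():
    for d in viewer.pinpoint(n,'side')[:1]:
        p=w('side',d['at']); t=P[b]; c,s=np.cos(t[2]),np.sin(t[2]); e=p[:2]-t[:2]
        print(n,np.round([c*e[0]+s*e[1],-s*e[0]+c*e[1],p[2]],0),round(d['confidence'],2))
for n in('mortar','egg_cup','pastry_ring'): print(n,[w('side',d['at']).round(0) for d in viewer.pinpoint(n,'side')[:1]])
```

```text
tea_caddy width 52.2 exp 52 F 19.874356985092163 t 37.7333
lifted 52.2 19.874987304210663 [-0.5  0.9 -0.6]
set at 0.5 df 0.6
t 43.75
sugar_shaker width 35.6 exp 36 F 19.988744862639578 t 47.7417
lifted 35.3 19.987308949857834 [ 0.2 -0.  -1.8]
set at 0.5 df -0.3
t 53.4333
mill [ 0. -1.  1.] 0.94
harissa_dish [0. 1. 4.] 0.75
salt_pot [-85.   1.   1.] 0.93
sugar_shaker [39.  1. -2.] 0.63
tea_caddy [-34.  -2.   1.] 0.68
mortar [array([442., 126.,  -1.])]
egg_cup [array([ 686., -127.,   -3.])]
pastry_ring [array([ 443., -128.,   -0.])]
```

View pics/side2.png

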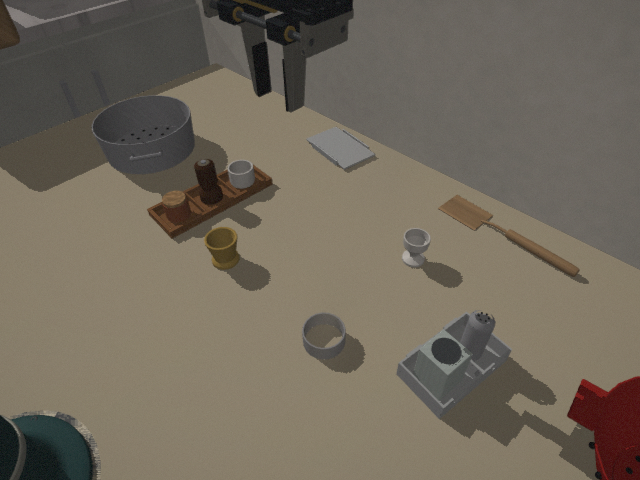

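All five stand upright in their cells: pot (176,207), mill (207,182), dish (241,174), caddy (445,365) and shaker (480,335). The decoys haven't moved. The dish detection landed on the mill, so I'll check its position with a silhouette fit before handing in.

Run:
```python
from fit import *
P=json.load(open('poses.json'))
from pp import cell
for c in('side','top'):
    viewer.read_camera(c); i=viewer.camera_info(c)
    for n,b,x,f in(('harissa_dish','tray',80,6),('tea_caddy','lunchbox',-31,4)):
        g=cell(b,x)[0]; yaw=P[b][2]; parts=[q+[0,0,f] for q in M[n]]
        r=render(parts,(*g,yaw),i); iou=lambda p,m:np.minimum(m,q).sum()/np.maximum(m,q).sum() if (q:=render(parts,p,i)) is not None else 0
        ms=[d['mask']*1. for d in viewer.silhouettes(n,c)]
        if not ms: print(c,n,'none'); continue
        m=max(ms,key=lambda m:iou((*g,yaw),m))
        s=minimize(lambda p:1-iou((*p,yaw),m),g,method='Nelder-Mead',options=dict(initial_simplex=g+np.array([[0,0],[6,0],[0,6]])))
        print(c,n,'offset from cell centre',(s.x-g).round(1),'iou',round(1-s.fun,2))
```

```text
side harissa_dish offset from cell centre [-0.7 -0.7] iou 0.9
side tea_caddy offset from cell centre [-1.7  0.6] iou 0.92
top harissa_dish offset from cell centre [0.2 1.8] iou 0.96
top tea_caddy offset from cell centre [-0.9  1.3] iou 0.87
```

```bash
python3 -c "
from h import *
print(robot.job_done())"
```

```text
the job is handed in; nothing more can be done
None
```

I handed the job in with both kits made up: all five things stand upright near the centres of their compartments, and the mortar, egg cup and pastry ring are where they started; the final judgement was not reported back.

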